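# Change the bench supply over from one isolator to the other

## Task

Change the bench supply over: turn the black handle of the grey-and-white isolator fully to off first, and only then turn the red handle of the yellow isolator fully to on. The two must never be on at the same time; leave both handles let go and resting in their end positions.

Things in the scene. Friction and masses are not known exactly. Their poses are not given: they have to be found in the camera images.
- black_handle_grip (a point): Black handle on the grey, white-lidded isolator box: an upright blade 14 mm thick, 36 tall, 62 long, on a round disc, turning about the vertical. This point is on the axis at half its height, 18 mm above the disc, 85 mm above the worktop. x points along the blade to its pointer end (white line, narrowed to 9 mm), y across it, z up; the frame turns with the handle.
- black_handle (a joint): Turn of the black handle, rad, growing clockwise from above. 0 = off (stop; pointer at the blue dot, left as seen from the robot), 1.047 (60 deg) = on (stop; pointer at the green dot, right). Starts on. An over-centre spring holds it at either stop with 0.08 N m; the torque fades to zero half-way, and past that it carries the handle to the other stop.
- red_handle_grip (a point): Red handle on the all-yellow isolator box: same shape, sizes, height, frame and dots as the black one. Each box is 92 mm deep, 78 wide, 58 high, screwed down, turned up to 20 deg either way, with two short glands at the back; either box may stand left or right. The pointer's off and on directions lie 30 deg left and right of straight to the box's back.
- red_handle (a joint): Turn of the red handle, rad, growing clockwise from above: 0 = off (stop; pointer at the blue dot, left), 1.047 = on (stop; pointer at the green dot, right). Same spring as the black one. Starts off.

How it is judged:
On the way, in this order (a step that is already met when the one before it is completed fails the run):
1. the black handle is turned to off while the red one is still off (value of joint each of black_handle, red_handle below 0.175 rad), for 0.2 s.
2. the red handle is turned to on (value of joint red_handle above 0.872 rad), for 0.2 s.
At the end, for the whole second after the job is handed in: The black handle rests within 10 degrees of its off stop and the red handle within 10 degrees of its on stop (value of joint black_handle below 0.175 rad and value of joint red_handle above 0.872 rad); the robot touches nothing.
It fails at once if both isolators on at the same time (both handles past half-way towards on) (value of joint each of black_handle, red_handle above 0.524 rad).
It also fails if it takes over 45 s, if anything falls off the work surface, if the arm or the gripper's body presses on something with over 40 N, if the wrist force passes 120 N, or if a joint passes its speed limit or range.

## Robot

A 7-joint arm with a two-finger parallel gripper is mounted at the origin on a cart in front of the work surface, level with it; the furniture and walls round the work are solid. World frame = base frame: x ahead of the robot, y to its left, z up, the work surface at z = 0. Lengths are in m, angles in rad, forces in N, time in s.
With the tool pointing down it reaches from about 0.425 to 0.925 m from the base axis. Payload 6.8 kg.
Tool frame: the origin (TCP) lies midway between the tips of the shut fingers; the grasp point (between the pads) lies 19 mm behind it; z points along the fingers, y is the line along which they close (so a half turn about z gives the same grasp; the last joint's range is limited). The gripper opens to 88 mm and grips with 3 to 60 N. Pads are 20 mm wide; open, the fingers measure 115 mm over their backs; the gripper's body (75 mm by 178 mm) begins 61 mm behind the grasp point.
Start: joints at [1.073, 0.477, 0.022, 1.555, -0.011, 1.109, -0.083], TCP at [0.257, -0.624, 0.223] pointing down, gripper open.
Joint ranges: [-2.96, 2.96], [-0.34, 2.1], [-1.41, 1.46], [0.24, 2.44], [-1.37, 4.51], [0.17, 1.92], [-2.96, 2.96]. Speed limits (rad/s): [2.39, 2.39, 3.14, 3.14, 3.14, 3.14, 3.14].

## Interface

Orientations are given as a rotation vector (axis times angle).
In Python, from bench import telemetry, snapshot, get_calibration, job gives the robot as it stands.
- The arm moves only by the tool servo_tool, never from a script. Its argument "commands" is a list of rows, each a list of 6 numbers: the shift along the tool's x, y, z in mm, then the turn, a rotation vector about the tool's x, y, z in rad. A call has 1 to 20 rows; each row shifts and turns the commanded pose from where the row before left it, along the tool's axes as they then stand; what a row does not reach is not made up. A row lasts 1/8 s, in which the tool goes at most 62.5 mm and 10.7 degrees, less where a joint would pass 70% of its speed; a pose out of reach is approached as far as the arm can. A call is refused whole if a number of a shift passes 62.5 or a number of a turn 0.188, either way. A call with a gripper value outside its range is refused whole. "fingers" is the closure in counts, from 0 (fully open) to 255 (shut), set as the call begins (left out, the last holds). The fingers move at their own pace and stop on an object; "newtons" is the grip in N (left out, the last holds). Time passes only in rows, so rows that do not move let the fingers close. It gives the time, the measured TCP pose, the force, the opening and the grip force at its end, in the units of the state.
- telemetry.read_state(): the state, without advancing time (a new reading comes with each control period).
- snapshot(name): name is "scene" or "top"; returns the picture (384x512x3 uint8, red, green, blue); there is no depth.
- get_calibration(name): a dict with "vfov" (degrees; the focal length in pixels is half the picture's height over the tangent of half this angle, whatever the lens; pixels are square), "cx", "cy" (the principal point, pixels), "pose" (4x4, takes a point from camera to world coordinates). Camera axes: x right, y up, looking along -z (the intrinsics and any distortion apply to the point x, -y, -z); pixel columns grow to the right and rows downward; lengths in m; the calibration is good to about 2 mm. A picture is of the moment at which its call begins. get_calibration takes no time and is no camera call.
- job.hand_in(): hands the job in; it is judged then, once.
The state is a dict: "t": time; "q": joint angles; "dq": joint speeds; "joint_efforts": joint torques, N m; "tcp_pos": TCP position; "orientation": TCP orientation; "force": force on the tool from outside, world axes, zero at the start; "wrist_torque": the same for the moment, N m; "grip_width": finger opening in m; "finger_force": force on a finger pad.
Only numpy, scipy, OpenCV 4.12 (cv2) and the standard library are available. Lean on these libraries where they do the work, as an engineer would, in place of code of your own. Each camera call takes 0.05 s, during which the arm holds its last target. There are 200 camera calls.

## Working session

There is one attempt and no reset: what is moved stays moved. The work goes in short steps, Python scripts to look and compute and a tool call to move; the robot and the scene stay as the last step left them, time stands still between calls to the robot, and variables do not carry over. Pictures are saved under pics/ and viewed, at most 10 in all, crops included, and the job is handed in when it is done.

Besides the shell and the picture viewer there is one more tool, called after "Call:" as name(argument=value, ...) on one line, values as JSON. servo_tool: Moves the arm, as the interface text tells. Its arguments: {"type":"object","properties":{"commands":{"type":"array"},"fingers":{"type":"number"},"newtons":{"type":"number"}},"required":["commands"]}

```bash
mkdir -p pics; ls; python3 - <<'E'
from bench import telemetry, snapshot, get_calibration
import cv2,numpy as np
s=telemetry.read_state()
print({k:np.round(v,3) for k,v in s.items()})
for n in("scene","top"):
    im=snapshot(n);cv2.imwrite(f"pics/{n}0.png",im[:,:,::-1]);c=get_calibration(n);print(n,{k:(np.round(v,3).tolist()) if not isinstance(v,str) else v for k,v in c.items()})
E
```

```text
pics
{'t': np.float64(0.0), 'q': array([ 1.073,  0.478,  0.022,  1.556, -0.011,  1.109, -0.083]), 'dq': array([ 0.001, -0.001, -0.001,  0.001, -0.001, -0.001,  0.002]), 'joint_efforts': array([ 1.0000e-03, -5.8284e+01,  1.5350e+00, -2.7260e+01, -5.4000e-02,
        1.7000e-02,  0.0000e+00]), 'tcp_pos': array([ 0.256, -0.624,  0.222]), 'orientation': array([-3.08e+00, -6.08e-01,  1.00e-03]), 'force': array([ 0.373, -0.208, -0.516]), 'wrist_torque': array([ 0.021, -0.017, -0.085]), 'finger_force': np.float64(0.0), 'grip_width': np.float64(0.088)}
scene {'vfov': 51.53, 'cx': 254.056, 'cy': 189.677, 'pose': [[0.68, 0.443, -0.584, -0.014], [-0.733, 0.393, -0.555, -0.469], [-0.016, 0.806, 0.592, 0.621], [0.0, 0.0, 0.0, 1.0]]}
top {'vfov': 42.954, 'cx': 259.145, 'cy': 189.659, 'pose': [[0.029, 0.998, -0.054, 0.428], [-1.0, 0.029, 0.011, 0.025], [0.012, 0.054, 0.998, 0.946], [0.0, 0.0, 0.0, 1.0]]}
```

View pics/scene0.png

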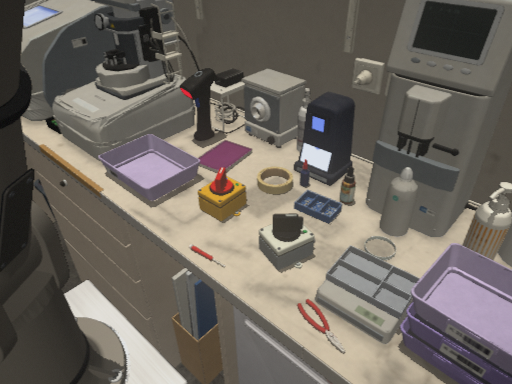

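View pics/top0.png

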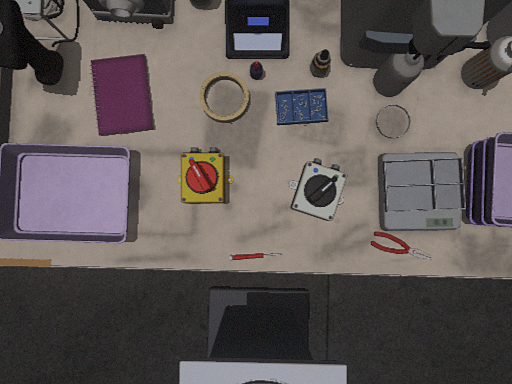

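The scene view shows the yellow isolator at about (222,195) and the grey one at (287,235). In the top view they are at (203,178) and (320,190). Next I'll enlarge both to get pixel detail.

```bash
python3 - <<'E'
import cv2,numpy as np
t=cv2.imread("pics/top0.png");s=cv2.imread("pics/scene0.png")
f=lambda im,x,y,w,h:cv2.resize(im[y:y+h,x:x+w],(400,300),interpolation=cv2.INTER_CUBIC)
o=np.vstack([np.hstack([f(t,163,147,80,60),f(t,280,157,80,60)]),np.hstack([f(s,182,160,80,60),f(s,247,205,80,60)])])
cv2.imwrite("pics/crop0.png",o)
E
```

```text
(no output)
```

View pics/crop0.png

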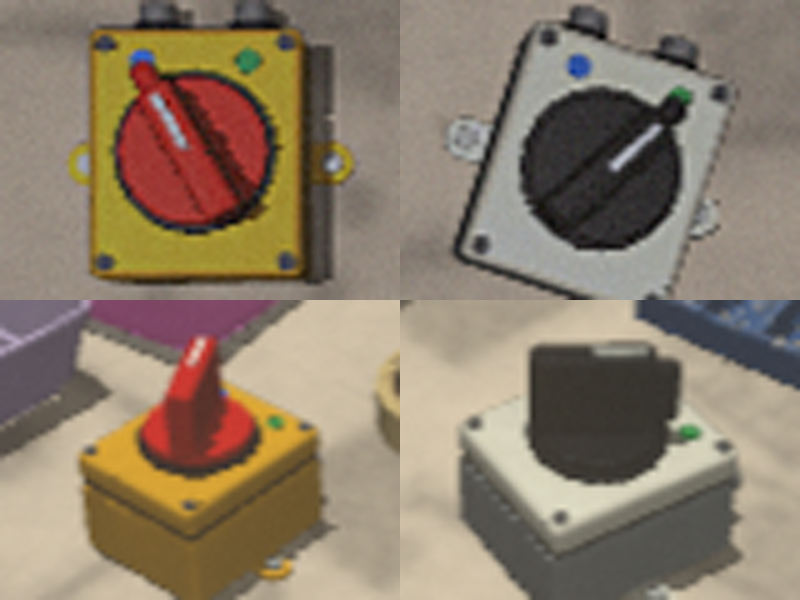

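```bash
cat > h.py <<'E'
import cv2,numpy as np
from bench import get_calibration
def ray(n,p):
    c=get_calibration(n);f=192/np.tan(np.radians(c["vfov"]/2));T=np.array(c["pose"])
    d=T[:3,:3]@np.array([(p[0]-c["cx"])/f,-(p[1]-c["cy"])/f,-1]);return T[:3,3],d/np.linalg.norm(d)
def plane(n,p,z):
    o,d=ray(n,p);return o+d*(z-o[2])/d[2]
def tri(pt,ps):
    o1,d1=ray("top",pt);o2,d2=ray("scene",ps)
    a=np.linalg.lstsq(np.c_[d1,-d2],o2-o1,rcond=None)[0]
    p,q=o1+a[0]*d1,o2+a[1]*d2;return (p+q)/2,np.linalg.norm(p-q)
E
python3 - <<'E'
from h import *
O={"red":((163,147),(182,160),(0,0)),"blk":((280,157),(247,205),(400,0))}
P={"red":dict(FL=((105,262),(91,450)),FR=((287,262),(190,505)),BR=((287,43),(308,427))),
"blk":dict(FL=((480,244),(475,424)),FR=((653,300),(560,517)),BR=((720,93),(727,452)))}
BL={"red":(105,43),"blk":(548,37)}
D={"red":(195,152),"blk":(602,168)}
im={n:cv2.imread(f"pics/{n}0.png") for n in("top","scene")}
def cen(n,o,f):
    c=im[n][o[1]:o[1]+60,o[0]:o[0]+80];h=cv2.cvtColor(c,cv2.COLOR_BGR2HSV)
    m=f(h);k,l,st,ce=cv2.connectedComponentsWithStats(m.astype(np.uint8));i=1+st[1:,4].argmax()
    return ce[i]+o,st[i]
g=lambda h:(h[...,0]>45)&(h[...,0]<80)&(h[...,1]>110)&(h[...,2]>50)
for k,(ot,os,x) in O.items():
    T=lambda p:((p[0]-x[0])/5+ot[0]-.4,p[1]/5+ot[1]-.4)
    S=lambda p:((p[0]-x[0])/5+os[0]-.4,(p[1]-300)/5+os[1]-.4)
    for a,(p,q) in P[k].items():
        r,e=tri(T(p),S(q));print(k,a,np.round(r*1000,1),"gap",round(e*1000,1))
    a,sa=cen("top",ot,g);b,sb=cen("scene",os,g);r,e=tri(a,b);print(k,"green",a,sa[4],b,sb[4],np.round(r*1000,1),round(e*1000,1))
    pl={n:plane("top",T(p),.058) for n,p in {**{a:v[0] for a,v in P[k].items()},"BL":BL[k]}.items()}
    c=sum(pl.values())/4;f=pl["BL"]+pl["BR"]-pl["FL"]-pl["FR"];print(k,"centre",c,"back dir deg",np.degrees(np.arctan2(f[1],f[0])),"len",np.linalg.norm(f)/2,np.linalg.norm(pl["BL"]-pl["BR"]))
    print("disc",plane("top",T(D[k]),.067))
# white line two-view
W={"red":(((152,95),(183,148)),((205,343),(191,362))),"blk":(((660,127),(612,168)),((655,349),(592,350)))}
for k,(tp,sp) in W.items():
    ot,os,x=O[k]
    for p,q in zip(tp,sp):
        r,e=tri(((p[0]-x[0])/5+ot[0]-.4,p[1]/5+ot[1]-.4),((q[0]-x[0])/5+os[0]-.4,(q[1]-300)/5+os[1]-.4));print(k,"line",np.round(r*1000,1),round(e*1000,1))
E
```

```text
red FL [453.9 152.4  60.2] gap 2.4
red FR [456.2  86.3  59.8] gap 1.6
red BR [536.3  88.8  59.8] gap 1.0
red green [212.14285714 158.92857143] 14 [236.5 184. ] 2 [528.5 103.2  60.1] 2.1
red centre [0.49585021 0.12032959 0.058     ] back dir deg 2.014815078751409 len 0.08000551347806274 0.06636963302087664
disc [0.49523649 0.11973771 0.067     ]
blk FL [448.4 -51.   58.9] gap 2.2
blk FR [ 429.6 -113.9   60.1] gap 3.2
blk BR [ 506.6 -138.1   56.6] gap 1.3
blk green [335.6 175.6] 5 [304. 231.] 3 [ 503.9 -121.5   59.9] 4.9
blk centre [ 0.478123   -0.09511895  0.058     ] back dir deg -16.749863680110852 len 0.07971733096067796 0.0661164993246659
disc [ 0.47772007 -0.09451064  0.067     ]
red line [511.7 131.8 101.7] 0.6
red line [492.9 120.3 105.4] 1.7
blk line [ 490.4 -109.1  105.8] 0.3
blk line [474.6 -91.6 105.7] 3.0
```

Checks:
- **Heights:** lid screws come out at z≈58–60 mm and the white lines at ≈102–106 mm, close to the expected 58 and 103.
- **Black:** axis (0.478, -0.095), pointer now at -47°, off at +13°.
- **Red:** axis (0.495, 0.120), pointer at 32°, on at -28°.

Now I'll move above the black handle.

Call:
servo_tool(commands=[[29, -29, 0, 0, 0, 0], [29, -29, 0, 0, 0, 0], [29, -29, 0, 0, 0, 0], [29, -29, 0, 0, 0, 0], [29, -29, 0, 0, 0, 0], [29, -29, 0, 0, 0, 0], [29, -29, 0, 0, 0, 0], [29, -29, 0, 0, 0, 0], [29, -29, 0, 0, 0, 0], [29, -29, 0, 0, 0, 0], [29, -29, 0, 0, 0, 0], [29, -29, 0, 0, 0, 0], [29, -29, 0, 0, 0, 0], [29, -28, 0, 0, 0, 0], [0, 0, 0, 0, 0, 0.17], [0, 0, 0, 0, 0, 0.17], [0, 0, 0, 0, 0, 0.17], [0, 0, 0, 0, 0, 0.17], [0, 0, 0, 0, 0, 0.17], [0, 0, 0, 0, 0, 0.17]], fingers=100, newtons=15)

```text
t: 2.6
tcp_pos: [0.4778, -0.0955, 0.2223]
orientation: [2.984, -0.982, -0.001]
force: [-0.9, -1.0, 0.2]
grip_width: 0.0534
finger_force: 0.0
```

```bash
cat > e.py <<'E'
import sys,numpy as np
from bench import telemetry
from scipy.spatial.transform import Rotation as R
s=telemetry.read_state();M=R.from_rotvec(s["orientation"]).as_matrix()
x,y,z,yaw=map(float,sys.argv[1:])
print("t",s["t"],"tcp",s["tcp_pos"],"shift mm",np.round(M.T@(np.array([x,y,z])-s["tcp_pos"])*1000,1))
c=np.degrees(np.arctan2(M[1,0],M[0,0]));print("yaw",c,"turn z rad",np.radians(c-yaw),"toolz",M[:,2].round(3),"F",s["force"].round(1),"tau",s["wrist_torque"].round(2),"w",s["grip_width"],"q7",s["q"][6])
d=np.radians(yaw);G=np.array([[np.cos(d),np.sin(d),0],[np.sin(d),-np.cos(d),0],[0,0,-1]])
print("rotvec tool",R.from_matrix(M.T@G).as_rotvec().round(3))
E
python3 e.py .478 -.095 .15 -47
```

```text
t 2.6 tcp [ 0.47780712 -0.09548785  0.22233465] shift mm [-0.1 -0.5 72.3]
yaw -36.43309077345729 turn z rad 0.1844273577625377 toolz [-0.001  0.    -1.   ] F [-0.9 -1.   0.2] tau [ 0.    0.04 -0.05] w 0.05343735611177862 q7 -2.176915516799114
rotvec tool [0.    0.001 0.184]
```

Call:
servo_tool(commands=[[0, 0, 0, 0, 0, 0.184], [0, 0, 40, 0, 0, 0], [0, 0, 40, 0, 0, 0], [0, 0, 20, 0, 0, 0], [0, 0, 0, 0, 0, 0]])

```text
t: 3.22
tcp_pos: [0.4767, -0.0953, 0.1212]
orientation: [2.884, -1.243, -0.006]
force: [-0.5, 0.1, 0.6]
grip_width: 0.0532
finger_force: 0.0
```

```bash
python3 e.py .478 -.095 .076 -47; python3 - <<'E'
import cv2
from bench import snapshot
import numpy as np
s=snapshot("scene");t=snapshot("top")
f=lambda im,x,y:cv2.resize(im[y:y+90,x:x+120,::-1],(400,300),interpolation=cv2.INTER_CUBIC)
cv2.imwrite("pics/pre.png",np.hstack([f(s,227,180),f(t,260,145)]))
E
```

```text
t 3.225 tcp [ 0.4766809  -0.09532383  0.12118649] shift mm [ 0.8 -1.3 45.2]
yaw -46.64857714225471 turn z rad 0.006133485934422987 toolz [-0.004  0.001 -1.   ] F [-0.5  0.1  0.6] tau [ 0.11  0.03 -0.04] w 0.053209043418905054 q7 -2.3848319080750557
rotvec tool [0.002 0.003 0.006]
```

View pics/pre.png

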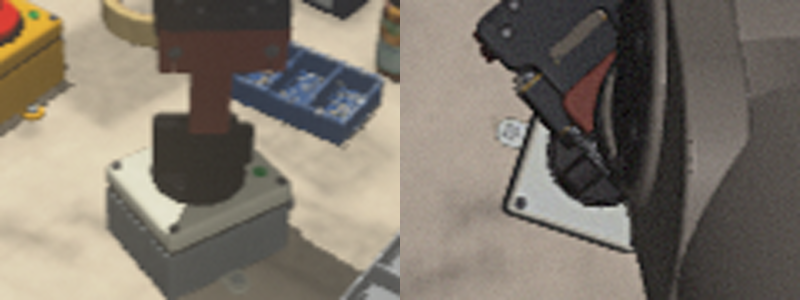

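The near finger (crop x≈210) is centred over the blade, and the gripper is aligned across it. Next I'll go down and close.

Call:
servo_tool(commands=[[1, -1, 22, 0, 0, 0], [0, 0, 22, 0, 0, 0], [0, 0, 0, 0, 0, 0]])

```text
t: 3.7
tcp_pos: [0.4793, -0.0955, 0.0787]
orientation: [2.885, -1.244, -0.001]
force: [-0.6, -0.6, 0.2]
grip_width: 0.0535
finger_force: 0.0
```

Call:
servo_tool(commands=[[0, 0, 0, 0, 0, 0], [0, 0, 0, 0, 0, 0], [0, 0, 0, 0, 0, 0], [0, 0, 0, 0, 0, 0]], fingers=255, newtons=15)

```text
t: 4.2
tcp_pos: [0.4798, -0.0955, 0.079]
orientation: [-2.885, 1.244, -0.001]
force: [0.0, -0.3, 0.4]
grip_width: 0.017
finger_force: 0.0
```

```bash
python3 e.py .478 -.095 .076 13
```

```text
t 4.2 tcp [ 0.47978042 -0.09554057  0.07898836] shift mm [-1.6  0.9  3. ]
yaw -46.650277433391075 turn z rad -1.0410937409407468 toolz [ 0.001 -0.    -1.   ] F [ 0.  -0.3  0.4] tau [0.07 0.01 0.03] w 0.016950250820494533 q7 -2.4047177386780243
rotvec tool [-0.000e+00 -1.000e-03 -1.041e+00]
```

Call:
servo_tool(commands=[[0, 0, 0, 0, 0, 0], [0, 0, 0, 0, 0, 0], [-1, 1, 0, 0, 0, -0.06], [0, 0, 0, 0, 0, -0.1]])

```text
t: 4.7
tcp_pos: [0.4801, -0.095, 0.0789]
orientation: [-2.975, 1.004, -0.005]
force: [5.4, 1.7, -3.5]
grip_width: 0.0138
finger_force: 15.0
```

```bash
python3 e.py .478 -.095 .076 13
```

```text
t 4.7 tcp [ 0.48010146 -0.09503076  0.07892938] shift mm [-1.7  1.3  2.9]
yaw -37.30452451963405 turn z rad -0.8779795815178331 toolz [ 0.004  0.    -1.   ] F [ 5.4  1.7 -3.5] tau [ 0.43 -1.06 -0.08] w 0.013823581561658351 q7 -2.26377899734459
rotvec tool [-0.001 -0.004 -0.878]
```

Call:
servo_tool(commands=[[0, 0, 0, 0, 0, -0.12], [0, 0, 0, 0, 0, -0.12], [0, 0, 0, 0, 0, -0.12], [0, 0, 0, 0, 0, -0.12], [0, 0, 0, 0, 0, -0.12], [0, 0, 0, 0, 0, -0.12], [0, 0, 0, 0, 0, -0.12], [0, 0, 0, 0, 0, 0], [0, 0, 0, 0, 0, 0]])

```text
t: 5.82
tcp_pos: [0.4808, -0.0924, 0.079]
orientation: [-3.125, -0.296, -0.008]
force: [5.7, 7.9, -3.8]
grip_width: 0.0136
finger_force: 15.0
```

```bash
python3 e.py .478 -.095 .2 13
```

```text
t 5.825 tcp [ 0.48076149 -0.09235026  0.07896492] shift mm [  -2.6    1.8 -121.1]
yaw 10.8118766404892 turn z rad -0.03818995706326305 toolz [ 0.005  0.004 -1.   ] F [ 5.7  7.9 -3.8] tau [ 1.76 -1.18  0.1 ] w 0.013576528396230832 q7 -1.538160403029953
rotvec tool [-0.002 -0.005 -0.038]
```

Turned about 57.5°. Now I'll release, rise and look.

Call:
servo_tool(commands=[[0, 0, 0, 0, 0, 0], [0, 0, 0, 0, 0, 0], [0, 0, 0, 0, 0, 0], [0, 0, -30, 0, 0, 0], [0, 0, -50, 0, 0, 0], [0, 0, -60, 0, 0, 0], [0, 0, 0, 0, 0, 0]], fingers=100)

```text
t: 6.7
tcp_pos: [0.481, -0.096, 0.2231]
orientation: [3.125, 0.29, 0.013]
force: [0.3, -0.3, -0.1]
grip_width: 0.0535
finger_force: 0.0
```

```bash
python3 e.py .495 .120 .2 32
```

```text
t 6.7 tcp [ 0.48099202 -0.09602246  0.22307799] shift mm [  53.3 -209.8   22.7]
yaw 10.599322968610243 turn z rad -0.3735122763536771 toolz [ 0.009 -0.002 -1.   ] F [ 0.3 -0.3 -0.1] tau [ 0.05 -0.    0.01] w 0.05353631734479799 q7 -1.4167713371413693
rotvec tool [ 0.005 -0.007 -0.374]
```

Call:
servo_tool(commands=[[9, -35, 4, 0, 0, 0], [9, -35, 4, 0, 0, 0], [9, -35, 4, 0, 0, 0], [9, -35, 4, 0, 0, 0], [9, -35, 4, 0, 0, 0], [8, -35, 3, 0, 0, 0], [0, 0, 0, 0.005, -0.007, 0], [0, 0, 0, 0, 0, -0.125], [0, 0, 0, 0, 0, -0.125], [0, 0, 0, 0, 0, -0.124], [0, 0, 0, 0, 0, 0]])

```text
t: 8.07
tcp_pos: [0.4911, 0.1192, 0.1948]
orientation: [-3.015, -0.862, 0.013]
force: [-0.1, -0.5, -0.4]
grip_width: 0.0534
finger_force: 0.0
```

```bash
python3 e.py .495 .120 .076 32; python3 - <<'E'
import cv2
from bench import snapshot
import numpy as np
s=snapshot("scene");t=snapshot("top")
f=lambda im,x,y:cv2.resize(im[y:y+90,x:x+120,::-1],(400,300),interpolation=cv2.INTER_CUBIC)
cv2.imwrite("pics/mid.png",np.vstack([np.hstack([f(s,227,180),f(t,260,145)]),np.hstack([f(s,162,130),f(t,143,132)])]))
E
```

```text
t 8.075 tcp [0.49111956 0.1192041  0.1948138 ] shift mm [  4.5   2.3 118.8]
yaw 31.91876688143439 turn z rad -0.0014177853806328258 toolz [-0.009  0.003 -1.   ] F [-0.1 -0.5 -0.4] tau [ 0.   -0.   -0.04] w 0.05340037278382678 q7 -1.5636326941725671
rotvec tool [-0.007  0.006 -0.001]
```

View pics/mid.png

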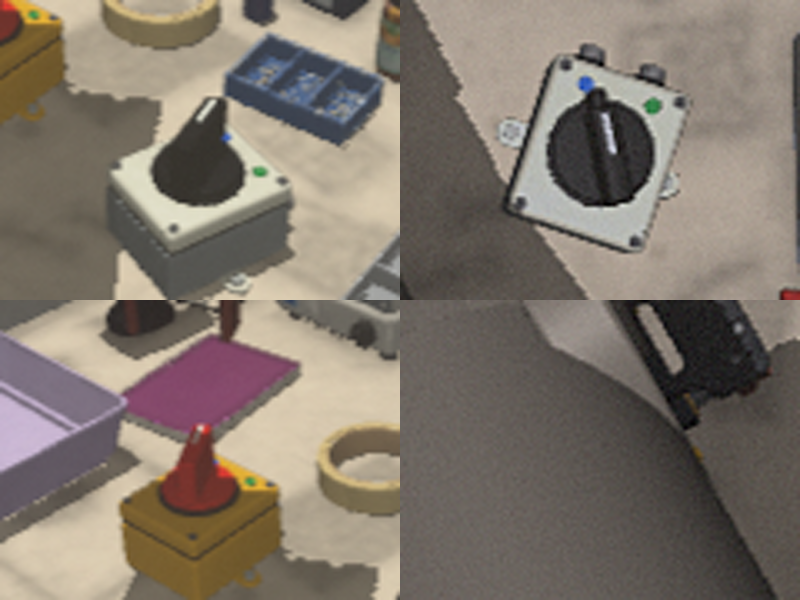

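Black's white line runs from (603,110) to (612,152) in the crop and aims at the blue dot. I'll check its angle numerically.

```bash
python3 - <<'E'
from h import *
m=cv2.imread("pics/mid.png")[60:230,560:660]
c=cv2.inRange(m,(140,140,140),(255,255,255));k,l,st,ce=cv2.connectedComponentsWithStats(c)
for i in range(1,k):
    if 40<st[i,4]<1500:
        p=np.argwhere(l==i)[:,::-1].astype(np.float32)
        vx,vy,x,y=cv2.fitLine(p,cv2.DIST_L2,0,.01,.01).ravel()
        q=[((x+560+s*vx*20-400)*.3+260,(y+60+s*vy*20)*.3+145) for s in(-1,1)]
        a,b=[plane("top",u,.103) for u in q];d=a-b;print(st[i],ce[i]+[560,60],np.degrees(np.arctan2(d[1],d[0])),a,b)
E
```

```text
[47  0 13  9 81] [612.61728395  63.60493827] 62.96431023431918 [ 0.52602615 -0.08592772  0.103     ] [ 0.51656427 -0.10446915  0.103     ]
[ 42  54  14  39 227] [608.69162996 133.16299559] 13.95106419262106 [ 0.49502593 -0.09143838  0.103     ] [ 0.47483927 -0.09645317  0.103     ]
[ 92 150   8  20  92] [656.82608696 221.70652174] 171.77223008292094 [ 0.4294139  -0.11845961  0.103     ] [ 0.44995233 -0.12142941  0.103     ]
```

The black pointer is at 14°, which is the off stop. Now the red handle.

Call:
servo_tool(commands=[[3, 2, 30, -0.007, 0.006, 0], [0, 0, 30, 0, 0, 0], [0, 0, 0, 0, 0, 0], [0, 0, 0, 0, 0, 0]])

```text
t: 8.68
tcp_pos: [0.4954, 0.1209, 0.1365]
orientation: [-3.019, -0.866, -0.003]
force: [-0.8, 0.3, -0.6]
grip_width: 0.053
finger_force: 0.0
```

```bash
python3 e.py .495 .120 .077 32
```

```text
t 8.675 tcp [0.49536189 0.12086869 0.13647082] shift mm [-0.9  0.5 59.5]
yaw 32.020691116578234 turn z rad 0.0003611281102041734 toolz [ 0.002  0.001 -1.   ] F [-0.8  0.3 -0.6] tau [-0.05 -0.07 -0.09] w 0.053005792999052274 q7 -1.632521935938713
rotvec tool [ 0.    -0.002  0.   ]
```

Call:
servo_tool(commands=[[0, 0, 28, 0, 0, 0], [0, 0, 30, 0, 0, 0], [0, 0, 0, 0, 0, 0]])

```text
t: 9.05
tcp_pos: [0.4944, 0.1205, 0.0773]
orientation: [-3.019, -0.867, 0.001]
force: [0.3, -0.8, -0.7]
grip_width: 0.0536
finger_force: 0.0
```

Call:
servo_tool(commands=[[0, 0, 0, 0, 0, 0], [0, 0, 0, 0, 0, 0], [0, 0, 0, 0, 0, 0], [0, 0, 0, 0, 0, 0], [0, 0, 0, 0, 0, 0], [0, 0, 0, 0, 0, 0.06], [0, 0, 0, 0, 0, 0.1]], fingers=255, newtons=15)

```text
t: 9.93
tcp_pos: [0.4944, 0.1221, 0.078]
orientation: [-3.078, -0.621, -0.002]
force: [-3.7, 2.9, 6.0]
grip_width: 0.0139
finger_force: 15.0
```

```bash
python3 e.py .495 .120 .077 -28
```

```text
t 9.925 tcp [0.49442144 0.12211044 0.07802908] shift mm [-0.3  2.2  1. ]
yaw 22.822838062298356 turn z rad 0.8870258593950013 toolz [ 0.001  0.002 -1.   ] F [-3.7  2.9  6. ] tau [0.73 0.83 0.06] w 0.013860855132050036 q7 -1.841909444245083
rotvec tool [-0.002 -0.001  0.887]
```

Call:
servo_tool(commands=[[0, 0, 0, 0, 0, 0.12], [0, 0, 0, 0, 0, 0.12], [0, 0, 0, 0, 0, 0.12], [0, 0, 0, 0, 0, 0.12], [0, 0, 0, 0, 0, 0.12], [0, 0, 0, 0, 0, 0.12], [0, 0, 0, 0, 0, 0.12], [0, 0, 0, 0, 0, 0], [0, 0, 0, 0, 0, 0]])

```text
t: 11.05
tcp_pos: [0.4944, 0.1233, 0.078]
orientation: [-3.063, 0.682, -0.0]
force: [-3.8, 5.8, 3.8]
grip_width: 0.0141
finger_force: 15.0
```

```bash
python3 e.py .495 .120 .077 -28
```

```text
t 11.05 tcp [0.49442667 0.12327248 0.07802621] shift mm [1.9 2.7 1. ]
yaw -25.11010918156519 turn z rad 0.05043810980484109 toolz [ 0.001  0.003 -1.   ] F [-3.8  5.8  3.8] tau [ 1.35  0.73 -0.12] w 0.014081168845591992 q7 -2.562420802569991
rotvec tool [-0.003  0.001  0.05 ]
```

Call:
servo_tool(commands=[[0, 0, 0, 0, 0, 0], [0, 0, 0, 0, 0, 0], [0, 0, 0, 0, 0, 0], [0, 0, -30, 0, 0, 0], [0, 0, -50, 0, 0, 0], [0, 0, -60, 0, 0, 0], [17, 36, 0, 0, 0, 0], [17, 36, 0, 0, 0, 0], [17, 36, 0, 0, 0, 0], [17, 36, 0, 0, 0, 0], [17, 36, 0, 0, 0, 0], [17, 36, 0, 0, 0, 0], [0, 0, 0, 0, 0, 0], [0, 0, 0, 0, 0, 0]], fingers=100)

```text
t: 12.8
tcp_pos: [0.4949, -0.1176, 0.2173]
orientation: [-3.064, 0.685, -0.001]
force: [0.5, 0.6, -0.4]
grip_width: 0.0531
finger_force: 0.0
```

```bash
python3 - <<'E'
import cv2
from bench import snapshot
import numpy as np
s=snapshot("scene");t=snapshot("top")
f=lambda im,x,y:cv2.resize(im[y:y+90,x:x+120,::-1],(400,300),interpolation=cv2.INTER_CUBIC)
cv2.imwrite("pics/end.png",np.vstack([np.hstack([f(s,227,180),f(t,260,145)]),np.hstack([f(s,162,130),f(t,143,132)])]))
E
```

```text
(no output)
```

View pics/end.png

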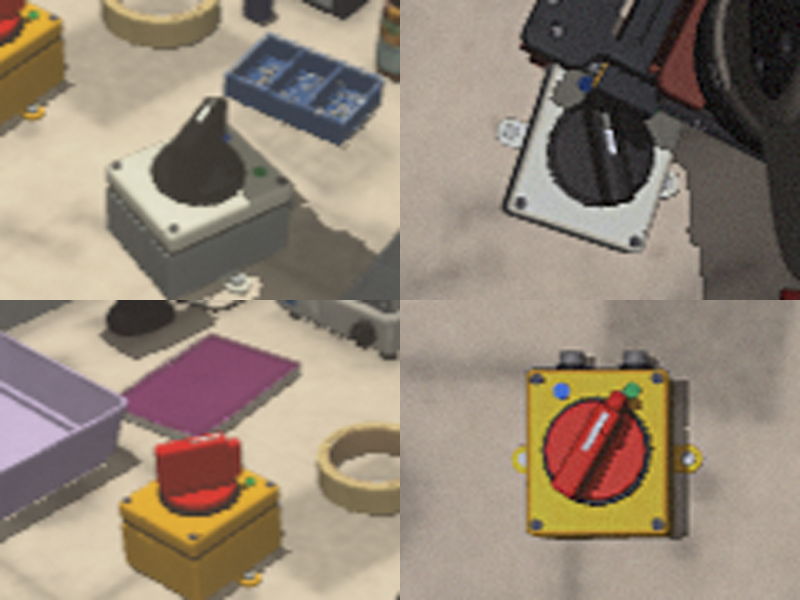

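Red's line runs from (606,413) to (584,450), about 30° right and aimed at the green dot, so it is fully on. Black still points to its blue dot, and the gripper is clear.

```bash
python3 -c "
from bench import job
print(job.hand_in())"
```

```text
the job is handed in; nothing more can be done
None
```

The job is handed in at about 13 s of the 45 s: the black handle was turned to off first, then the red handle to on. The last pictures showed both released and at their end stops; the hand-in returned no verdict.

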